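# Find the dragging pulley bearing by feel and mark it

### The job

One of the three pulleys on the bearing rack has a bad bearing that drags. Turn each pulley by its hub about a quarter turn, either way and without turning it back, and feel which one resists; when all three have been tried, gently slide the springy orange tab in front of that one fully home against the stop at its red end, without snapping it. Leave the other two tabs, the tin, the wax and the bobbin where they are, and let go of everything.

Things in the scene. Friction and masses are not known exactly. Their poses are not given: they have to be found in the camera images.
- rack: plywood bearing rack fixed to the table, 160 x 236 mm, 18 mm high; origin at the centre of its underside, x from its front (robot side) to its back, y along the row to the left, z up. Three places 75 mm apart along y, each with one pulley on an upright spindle and, in front of it, one orange sliding tab
- hub_1 (a point): centre of the hub's top face at the left (+y) place, on the pulley's axis, 84 mm above the table. The hub is a smooth steel cylinder 28 mm across, 36 mm tall, to be gripped from above; below it is the grooved aluminium pulley, 60 mm across, upper face 48 mm above the table, fixed to the hub. All three look alike
- hub_2 (a point): centre of the hub's top face at the middle place, on the pulley's axis, 84 mm above the table. The hub is a smooth steel cylinder 28 mm across, 36 mm tall, to be gripped from above; below it is the grooved aluminium pulley, 60 mm across, upper face 48 mm above the table, fixed to the hub. All three look alike
- hub_3 (a point): centre of the hub's top face at the right (-y) place, on the pulley's axis, 84 mm above the table. The hub is a smooth steel cylinder 28 mm across, 36 mm tall, to be gripped from above; below it is the grooved aluminium pulley, 60 mm across, upper face 48 mm above the table, fixed to the hub. All three look alike
- tab_1 (a point): centre of the orange tab's top face at the left (+y) place when the tab is at the very front of its track, 54 mm above the table. At the start the tab stands here or up to 8 mm farther along the rack's +x; its stop is at 30 mm. The tab is an upright post 12 x 12 mm, 26 mm tall, on an 18 x 18 mm foot 6 mm high. The point is fixed to the rack and does not follow the tab
- tab_2 (a point): centre of the orange tab's top face at the middle place when the tab is at the very front of its track, 54 mm above the table. At the start the tab stands here or up to 8 mm farther along the rack's +x; its stop is at 30 mm. The tab is an upright post 12 x 12 mm, 26 mm tall, on an 18 x 18 mm foot 6 mm high. The point is fixed to the rack and does not follow the tab
- tab_3 (a point): centre of the orange tab's top face at the right (-y) place when the tab is at the very front of its track, 54 mm above the table. At the start the tab stands here or up to 8 mm farther along the rack's +x; its stop is at 30 mm. The tab is an upright post 12 x 12 mm, 26 mm tall, on an 18 x 18 mm foot 6 mm high. The point is fixed to the rack and does not follow the tab
- pulley_1 (a joint): turning angle of the pulley and its hub at the left (+y) place. Vertical axis; rad, grows anticlockwise from above, no end stops, 0 at the start, stays where left (a free one may coast). Drag of a sound bearing is under 0.02 N m, of the bad one about 0.22 N m. Which place has the bad bearing differs from run to run.
- pulley_2 (a joint): turning angle of the pulley and its hub at the middle place. Vertical axis; rad, grows anticlockwise from above, no end stops, 0 at the start, stays where left (a free one may coast). Drag of a sound bearing is under 0.02 N m, of the bad one about 0.22 N m. Which place has the bad bearing differs from run to run.
- pulley_3 (a joint): turning angle of the pulley and its hub at the right (-y) place. Vertical axis; rad, grows anticlockwise from above, no end stops, 0 at the start, stays where left (a free one may coast). Drag of a sound bearing is under 0.02 N m, of the bad one about 0.22 N m. Which place has the bad bearing differs from run to run.
- slider_a (a joint): travel of the orange tab of one of the three places. m: 0 is the track's end nearer the robot (green), 0 to 0.008 at the start; grows as the tab slides along the rack's +x towards its pulley; 0.030 is the stop (red end). Resists with about 2 N, stays where left. At which of the three places it is differs from run to run.
- slider_b (a joint): travel of the orange tab of one of the three places. m: 0 is the track's end nearer the robot (green), 0 to 0.008 at the start; grows as the tab slides along the rack's +x towards its pulley; 0.030 is the stop (red end). Resists with about 2 N, stays where left. At which of the three places it is differs from run to run.
- slider_c (a joint): travel of the orange tab of one of the three places. m: 0 is the track's end nearer the robot (green), 0 to 0.008 at the start; grows as the tab slides along the rack's +x towards its pulley; 0.030 is the stop (red end). Resists with about 2 N, stays where left. At which of the three places it is differs from run to run.
- flex_a (a joint): how far the springy orange post of slider_a has given along the track (rack x) on its foot; m, 0 unloaded, 2.5 N per mm of force on the post, springs back; it snaps over 0.007 (17 N)
- flex_b (a joint): how far the springy orange post of slider_b has given along the track (rack x) on its foot; m, 0 unloaded, 2.5 N per mm of force on the post, springs back; it snaps over 0.007 (17 N)
- flex_c (a joint): how far the springy orange post of slider_c has given along the track (rack x) on its foot; m, 0 unloaded, 2.5 N per mm of force on the post, springs back; it snaps over 0.007 (17 N)
- eyelet_tin: red round lidded tin, 60 mm across, 27 mm high, stands loose to the right of the rack; origin at the centre of its underside. Leave alone
- wax_block: yellow wax block, 33 x 51 x 23 mm, lies loose behind the rack; origin at the centre of its underside. Leave alone
- bobbin_1: small steel bobbin with orange thread, 22 mm across, 11 mm high, stands loose behind the rack; origin at the centre of its underside. Leave alone

How it is judged:
By the outcome, as a careful person would: the job done as asked, in the order asked, and still so for the second after the job is handed in, with the robot touching nothing.
It also fails if it takes over 69 s, if anything falls off the work surface, if the arm or the gripper's body presses on something with over 40 N, if the wrist force passes 120 N, or if a joint passes its speed limit or range.

### The arm

A 6-joint arm with a two-finger parallel gripper is mounted at the origin on a cart in front of the work surface, level with it; the furniture and walls round the work are solid. World frame = base frame: x ahead of the robot, y to its left, z up, the work surface at z = 0. Lengths are in m, angles in rad, forces in N, time in s.
With the tool pointing down it reaches from about 0.35 to 0.725 m from the base axis. Payload 4.3 kg.
Tool frame: the origin (TCP) lies between the finger pads; the fingertips stand 19 mm ahead of it and the grasp point (between the pads) is the TCP; z points along the fingers, x is the direction in which the jaws open and shut, and the axes are right-handed (so a half turn about z gives the same grasp; the last joint's range is limited). The gripper opens to 85 mm and grips with 20 to 120 N. Pads are 22 mm wide; open, the fingers measure 114 mm over their backs; the gripper's body (76 mm by 85 mm) begins 54 mm behind the grasp point. The pads swing forward as they close: fully open they stand 13 mm farther back than shut.
Start: joints at [1.143, 0.377, 0.081, 1.274, 0, 1.46], TCP at [0.18, 0.546, 0.25] pointing down, gripper open.
Joint ranges: [-2.72, 2.72], [-0.84, 1.66], [-1.02, 1.22], [-1.77, 2.12], [-1.37, 1.28], [-3.14, 3.14]. Speed limits (rad/s): [2.57, 2.57, 3.14, 3.14, 3.14, 3.14].

### API

Orientations are given as a unit quaternion [x, y, z, w].
In Python, from bench import observe, optics, job_done, spotter gives the robot as it stands. The module is installed in compiled form; this text tells all that it offers.
- The arm moves only by the tool servo_tool, never from a script. Its argument "motion" is a list of rows, each an object of numbers: "dx", "dy", "dz": the shift along the tool's x, y, z normalised to -1 to 1, where 1 is 30 cm; "roll": the turn about the tool's z normalised to -1 to 1, where 1 is pi/2 rad; "gripper": the closure, from 0 (fully open) to 1 (shut). A call has 1 to 5 rows; each row is the pose to reach, as a shift and turn from the pose commanded when the call began, along the tool's axes at that moment; what a row does not reach only later rows make up. A row lasts 1/10 s, in which the tool goes at most 50 mm and 8.59 degrees, less where a joint would pass 70% of its speed; a pose out of reach is approached as far as the arm can. A call with a number of a shift or a turn outside -1 to 1 is refused whole. A call with a gripper value outside its range is refused whole. The fingers move at their own pace and stop on an object; the grip force is fixed at half the most. Time passes only in rows, so rows that repeat a pose let the fingers close. It gives the time, the measured TCP pose, the force and the opening at its end, in the units of the state.
- observe(): the state, without advancing time (a new reading comes with each control period).
- optics.camera(name): name is "side" or "top" or "wrist"; returns the picture (384x512x3 uint8, blue, green, red); there is no depth.
- optics.get_calibration(name): a dict with "fx", "fy", "cx", "cy" (pixels), "distortion" ([k1, k2, p1, p2, k3] as OpenCV has them; the pictures are not rectified), "pose" (4x4, takes a point from camera to world coordinates); the wrist camera has in their place "mount" (4x4, takes a point from camera to tool coordinates, whose origin is the TCP and whose axes are the tool frame's). Camera axes: x right, y up, looking along -z (the intrinsics and any distortion apply to the point x, -y, -z); pixel columns grow to the right and rows downward; lengths in m; the calibration is good to about 2 mm. A picture is of the moment at which its call begins: read the wrist's pose just before it. get_calibration takes no time and is no camera call.
- job_done(): hands the job in, once; it reports no verdict.
Trained networks look in the newest picture that a camera, given by its name, has taken for a name from the list of things; names that differ only in an ending like _2 or _b are one class to them, and where a whole thing is asked for, a point or a joint stands for the part that bears it (a point fixed in the world has none). Each returns a list of dicts, best first, with "score" (0 to 1); they miss things now and then, are a little off and sometimes report something else, mostly with a low value. They report only what shows in the picture. A call takes as long as a camera call.
- spotter.boxes_of(camera, target): "extent" ([left, top, right, bottom] in pixels, round what is visible of it).
- spotter.silhouettes(camera, target): "region" (384x512 bool, what is visible of it) and "extent" ([left, top, right, bottom] in pixels, round what is visible of it).
- spotter.landmark_of(camera, target): "uv" ([column, row] in pixels: a listed point, or the origin of a listed thing).
The state is a dict: "clock": time; "q": joint angles; "joint_vel": joint speeds; "joint_efforts": joint torques, N m; "ee_pos": TCP position; "eef_rot": TCP orientation; "wrist_force": force on the tool from outside, world axes, zero at the start; "moment": the same for the moment, N m; "width": opening from 0.0 (shut) to 1.0 (fully open).
Only numpy, scipy, OpenCV 4.12 (cv2) and the standard library are available. Lean on these libraries where they do the work, as an engineer would, in place of code of your own. Each camera call takes 0.05 s, during which the arm holds its last target. There are 200 camera calls.

## Working session

There is one attempt and no reset: what is moved stays moved. The work goes in short steps, Python scripts to look and compute and a tool call to move; the robot and the scene stay as the last step left them, time stands still between calls to the robot, and variables do not carry over. Pictures are saved under pics/ and viewed, about 8 in all and at most 12, crops included, and the job is handed in when it is done.

Besides the shell and the picture viewer there is one more tool, called after "Call:" as name(argument=value, ...) on one line, values as JSON. servo_tool: Moves the arm, as the interface text tells. Its arguments: {"type":"object","properties":{"motion":{"type":"array"}},"required":["motion"]}

```bash
mkdir -p pics; cat > h.py <<'E'
import numpy as np, cv2
from bench import observe, optics, job_done, spotter
from scipy.spatial.transform import Rotation as R
def pose(name):
    c=optics.get_calibration(name)
    if 'pose' in c: return c,np.array(c['pose'])
    s=observe(); T=np.eye(4); T[:3,:3]=R.from_quat(s['eef_rot']).as_matrix(); T[:3,3]=s['ee_pos']
    return c,T@np.array(c['mount'])
def ray(name,uv):
    c,T=pose(name)
    K=np.array([[c['fx'],0,c['cx']],[0,c['fy'],c['cy']],[0,0,1]])
    p=cv2.undistortPoints(np.array([[uv]],float),K,np.array(c['distortion'],float))[0,0]
    return T[:3,3],T[:3,:3]@np.array([p[0],-p[1],-1])
def at(name,uv,z):
    o,d=ray(name,uv); return o+d*(z-o[2])/d[2]
def proj(name,P):
    c,T=pose(name)
    K=np.array([[c['fx'],0,c['cx']],[0,c['fy'],c['cy']],[0,0,1]])
    q=(np.array(P,float)-T[:3,3])@T[:3,:3]
    q=q*[1,-1,-1]
    return cv2.projectPoints(q.reshape(-1,1,3),np.zeros(3),np.zeros(3),K,np.array(c['distortion'],float))[0][:,0]
E
python3 - <<'E'
from h import *
np.set_printoptions(precision=4,suppress=True)
for n in ['top','side']:
    cv2.imwrite(f'pics/{n}0.png',optics.camera(n))
    for t,z in [('hub_1',.084),('tab_1',.054)]:
        for d in spotter.landmark_of(n,t): print(n,t,round(d['score'],2),np.array(d['uv']),at(n,d['uv'],z))
s=observe();print(s)
E
```

```text
top hub_1 0.86 [265.5 214. ] [ 0.466  -0.4051  0.084 ]
top hub_1 0.6 [230.2 200.7] [ 0.496  -0.3279  0.084 ]
top hub_1 0.56 [203.7 185.8] [ 0.5297 -0.2691  0.084 ]
top tab_1 0.92 [187.8 219. ] [ 0.4592 -0.2299  0.054 ]
top tab_1 0.81 [246.9 250.7] [ 0.3873 -0.3633  0.054 ]
top tab_1 0.58 [215.3 234.9] [ 0.423  -0.2925  0.054 ]
side hub_1 0.63 [274.2 185.9] [ 0.4641 -0.408   0.084 ]
side hub_1 0.61 [210.9 202.5] [ 0.5311 -0.2661  0.084 ]
side hub_1 0.56 [243.  194.3] [ 0.4981 -0.3338  0.084 ]
side hub_1 0.16 [297.5 207.1] [ 0.3753 -0.3409  0.084 ]
side tab_1 0.91 [232.4 233.8] [ 0.4543 -0.2294  0.054 ]
side tab_1 0.9 [262.9 222.9] [ 0.4272 -0.2963  0.054 ]
side tab_1 0.9 [293.2 217.5] [ 0.3868 -0.3488  0.054 ]
{'clock': 0.3, 'q': array([1.1427, 0.3776, 0.0805, 1.2744, 0.    , 1.4605]), 'joint_vel': array([ 0.0004, -0.0056,  0.0025, -0.0005, -0.    , -0.0008]), 'joint_efforts': array([ -0.0007, -46.3006,  26.9676,   0.0106,  -0.0002,   0.    ]), 'ee_pos': array([0.1796, 0.5461, 0.25  ]), 'eef_rot': array([ 0.8101,  0.5863, -0.0003,  0.0002]), 'wrist_force': array([-0.1471,  0.0209,  0.1138]), 'moment': array([ 0.0068, -0.0306,  0.0372]), 'width': 1.0018261931736763}
```

View pics/top0.png

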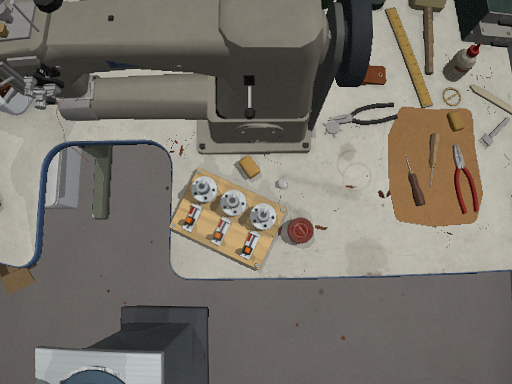

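View pics/side0.png

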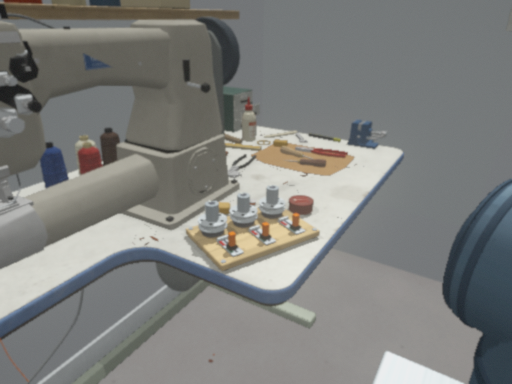

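The top view shows the rack with its row at about 65° yaw: hubs at (204,187), (232,202) and (264,215), tabs in front at about (190,214), (218,232) and (248,246), and the tin at (300,230). In the side view the sewing machine stands behind the rack, and all three tabs are upright. I'm moving the arm round towards it.

Call:
servo_tool(motion=[{"dx": -0.088,"dy": 0.141},{"dx": -0.176,"dy": 0.283},{"dx": -0.265,"dy": 0.424},{"dx": -0.353,"dy": 0.566},{"dx": -0.441,"dy": 0.707}])

```text
schema error: expected keys dx, dy, dz, roll, gripper
```

```bash
python3 - <<'E'
from h import *
np.set_printoptions(precision=4,suppress=True)
print(np.array(optics.get_calibration('wrist')['mount']),optics.get_calibration('wrist')['fx'])
s=observe();print(s['ee_pos'],s['clock'],s['q'])
for uv in [(200,152),(313,150)]: print(at('top',uv,.0),at('top',uv,.05))
print(at('top',(215,118),.15))
E
```

```text
[[ 1.     -0.0001 -0.0002  0.0005]
 [-0.0002 -0.963  -0.2695 -0.069 ]
 [-0.0001  0.2695 -0.963  -0.1234]
 [ 0.      0.      0.      1.    ]] 323.1171170950982
[0.1796 0.5461 0.25  ] 0.3 [1.1427 0.3776 0.0805 1.2744 0.     1.4605]
[ 0.6301 -0.2469  0.    ] [ 0.6164 -0.2544  0.05  ]
[ 0.6332 -0.5268  0.    ] [ 0.6193 -0.5192  0.05  ]
[ 0.6629 -0.2995  0.15  ]
```

Call:
servo_tool(motion=[{"dx": -0.088,"dy": 0.141,"dz": 0,"roll": 0,"gripper": 0},{"dx": -0.176,"dy": 0.283,"dz": 0,"roll": 0,"gripper": 0},{"dx": -0.265,"dy": 0.424,"dz": 0,"roll": 0,"gripper": 0},{"dx": -0.353,"dy": 0.566,"dz": 0,"roll": 0,"gripper": 0},{"dx": -0.441,"dy": 0.707,"dz": 0,"roll": 0,"gripper": 0}])

```text
clock: 0.8
ee_pos: [0.3406, 0.3528, 0.2504]
eef_rot: [0.81, 0.587, 0.0, -0.0]
wrist_force: [1.4, 0.7, -0.1]
width: 1.002
```

Call:
servo_tool(motion=[{"dx": -0.115,"dy": 0.108,"dz": 0,"roll": 0,"gripper": 0},{"dx": -0.23,"dy": 0.216,"dz": 0,"roll": 0,"gripper": 0},{"dx": -0.344,"dy": 0.324,"dz": 0,"roll": 0,"gripper": 0},{"dx": -0.458,"dy": 0.432,"dz": 0,"roll": 0,"gripper": 0},{"dx": -0.573,"dy": 0.54,"dz": 0,"roll": 0,"gripper": 0}])

```text
clock: 1.3
ee_pos: [0.4404, 0.1387, 0.2505]
eef_rot: [0.81, 0.586, 0.0, 0.0]
wrist_force: [0.9, 0.5, 0.4]
width: 1.001
```

Call:
servo_tool(motion=[{"dx": -0.146,"dy": 0.048,"dz": 0,"roll": 0,"gripper": 0},{"dx": -0.291,"dy": 0.096,"dz": 0,"roll": 0,"gripper": 0},{"dx": -0.437,"dy": 0.144,"dz": 0,"roll": 0,"gripper": 0},{"dx": -0.582,"dy": 0.192,"dz": 0,"roll": 0,"gripper": 0},{"dx": -0.728,"dy": 0.24,"dz": 0,"roll": 0,"gripper": 0}])

```text
clock: 1.8
ee_pos: [0.4398, -0.0913, 0.2505]
eef_rot: [0.81, 0.586, 0.0, 0.0]
wrist_force: [1.0, 0.4, 0.0]
width: 1.0
```

Call:
servo_tool(motion=[{"dx": -0.15,"dy": 0.03,"dz": 0,"roll": 0,"gripper": 0},{"dx": -0.3,"dy": 0.06,"dz": 0,"roll": 0,"gripper": 0},{"dx": -0.45,"dy": 0.09,"dz": 0,"roll": 0,"gripper": 0},{"dx": -0.59,"dy": 0.12,"dz": 0,"roll": 0,"gripper": 0},{"dx": -0.59,"dy": 0.12,"dz": 0,"roll": 0,"gripper": 0}])

```text
clock: 2.3
ee_pos: [0.4185, -0.2738, 0.2501]
eef_rot: [0.812, 0.584, -0.0, 0.001]
wrist_force: [0.5, 1.8, -0.7]
width: 0.998
```

```bash
cat > m.py <<'E'
from h import *
np.set_printoptions(precision=4,suppress=True)
import sys
s=observe();print(s['ee_pos'],s['clock'],s['q'])
cv2.imwrite(f'pics/w{sys.argv[1]}.png',optics.camera('wrist'))
for t,z in [('hub_1',.084),('tab_1',.054)]:
    for d in spotter.landmark_of('wrist',t): print(t,round(d['score'],2),np.array(d['uv']),at('wrist',d['uv'],z))
E
python3 m.py 1
```

```text
[ 0.4185 -0.2738  0.2501] 2.3 [-0.7053  0.2236 -0.1319  1.2135 -0.0015 -0.3812]
hub_1 0.92 [150.7 264.3] [ 0.4681 -0.3984  0.084 ]
hub_1 0.62 [227.6 266.7] [ 0.4944 -0.3252  0.084 ]
hub_1 0.56 [301.2 280.2] [ 0.5325 -0.2596  0.084 ]
hub_1 0.35 [232.3 301.2] [ 0.5338 -0.3344  0.084 ]
tab_1 0.96 [311.6 186.8] [ 0.4503 -0.2196  0.054 ]
tab_1 0.91 [235.3 178.8] [ 0.418 -0.291  0.054]
tab_1 0.63 [167.3 170.4] [ 0.388  -0.3538  0.054 ]
```

View pics/w1.png

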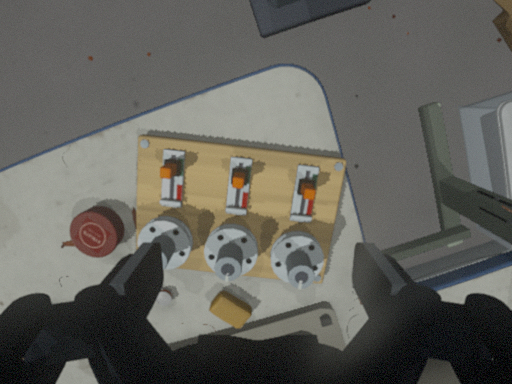

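Wrist view: hub tops at about (150,263), (228,267) and (301,280), tab tops at (166,171), (238,181) and (309,188). I'll fit the rack to all the detections.

```bash
python3 - <<'E'
from h import *
from scipy.optimize import least_squares
np.set_printoptions(precision=4,suppress=True)
H={'w':[(.5325,-.2596),(.4944,-.3252),(.4681,-.3984)],'t':[(.5297,-.2691),(.496,-.3279),(.466,-.4051)],'s':[(.5311,-.2661),(.4981,-.3338),(.4641,-.408)]}
T={'w':[(.4503,-.2196),(.418,-.291),(.388,-.3538)],'t':[(.4592,-.2299),(.423,-.2925),(.3873,-.3633)],'s':[(.4543,-.2294),(.4272,-.2963),(.3868,-.3488)]}
for cams in ['w','ts','wts']:
    def f(p,r=False):
        c,s=np.cos(p[2]),np.sin(p[2]); M=np.array([[c,-s],[s,c]])
        h=np.array([[0,.075],[0,0],[0,-.075]])@M.T+p[:2]; t=np.array([[p[3],.075],[p[3],0],[p[3],-.075]])@M.T+p[:2]
        if r: return h,t
        return np.concatenate([np.r_[(h-H[k]).ravel(),(t-T[k]).ravel()] for k in cams])*1000
    o=least_squares(f,[.5,-.33,-.44,-.08],loss='soft_l1',f_scale=2); print(cams,o.x,np.rad2deg(o.x[2]),o.fun.reshape(-1,2).round(1).tolist()); print(*f(o.x,True))
E
```

```text
w [ 0.4996 -0.3269 -0.4414 -0.0896] -25.28970278742414 [[-0.9, 0.6], [5.2, -1.7], [-0.6, 3.7], [0.2, -1.1], [0.5, 2.4], [-1.5, -2.6]]
[[ 0.5316 -0.259 ]
 [ 0.4996 -0.3269]
 [ 0.4675 -0.3947]] [[ 0.4505 -0.2207]
 [ 0.4185 -0.2886]
 [ 0.3865 -0.3564]]
ts [ 0.4976 -0.3343 -0.4709 -0.0846] -26.98213933640208 [[2.0, 1.7], [1.6, -6.4], [-2.4, 4.0], [-2.9, 0.9], [-0.7, -3.4], [0.9, 0.6], [0.6, -1.3], [-0.5, -0.5], [-0.5, 6.9], [2.0, 0.4], [-4.9, 0.4], [1.4, -13.9]]
[[ 0.5317 -0.2674]
 [ 0.4976 -0.3343]
 [ 0.4636 -0.4011]] [[ 0.4563 -0.229 ]
 [ 0.4223 -0.2959]
 [ 0.3882 -0.3627]]
wts [ 0.4979 -0.332  -0.4636 -0.0859] -26.560219939049816 [[-1.1, -5.3], [3.5, -6.8], [-3.7, -0.7], [4.3, -6.9], [3.1, -2.6], [-0.5, -6.9], [1.7, 4.2], [1.9, -4.1], [-1.6, 6.0], [-4.6, 3.4], [-1.9, -1.1], [0.2, 2.6], [0.3, 1.2], [-0.2, 1.8], [0.3, 8.9], [0.3, 2.9], [-6.1, 2.7], [0.7, -11.9]]
[[ 0.5314 -0.2649]
 [ 0.4979 -0.332 ]
 [ 0.4644 -0.3991]] [[ 0.4546 -0.2265]
 [ 0.4211 -0.2936]
 [ 0.3875 -0.3607]]
```

Call:
servo_tool(motion=[{"dx": 0.046,"dy": 0.117,"dz": 0.089,"roll": 0,"gripper": 0.2},{"dx": 0.092,"dy": 0.233,"dz": 0.178,"roll": 0,"gripper": 0.4},{"dx": 0.138,"dy": 0.35,"dz": 0.267,"roll": 0,"gripper": 0.4},{"dx": 0.138,"dy": 0.35,"dz": 0.267,"roll": 0,"gripper": 0.4},{"dx": 0.138,"dy": 0.35,"dz": 0.267,"roll": 0,"gripper": 0.4}])

```text
clock: 2.95
ee_pos: [0.5314, -0.26, 0.1691]
eef_rot: [0.809, 0.588, -0.001, -0.002]
wrist_force: [0.4, -0.8, 1.4]
width: 0.601
```

```bash
python3 m.py 2
```

```text
[ 0.5314 -0.26    0.1691] 2.95 [-0.5622  0.4466 -0.0261  1.1015 -0.     -0.2477]
hub_1 0.72 [ 34.8 176.4] [ 0.4627 -0.4026  0.084 ]
hub_1 0.69 [140.  190.4] [ 0.4959 -0.3339  0.084 ]
hub_1 0.65 [174.5 130.6] [ 0.466  -0.2961  0.084 ]
hub_1 0.62 [172.3 261.4] [ 0.5526 -0.3331  0.084 ]
hub_1 0.6 [251.1 205.9] [ 0.5301 -0.2651  0.084 ]
tab_1 0.62 [59.9 54.9] [ 0.3868 -0.3655  0.054 ]
tab_1 0.55 [156.8  64.3] [ 0.4181 -0.2997  0.054 ]
```

View pics/w2.png

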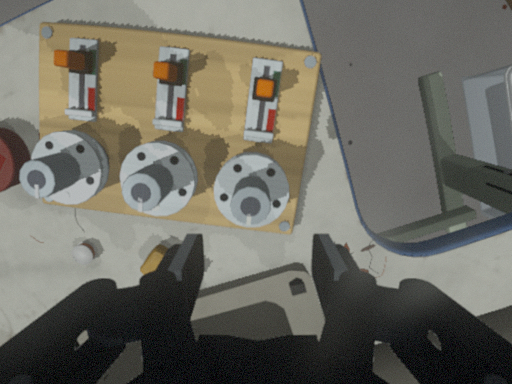

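Close view: hub 1's top is at (250,206), hub 2's at (140,191) and hub 3's at (36,177), which puts hub 1 at about (0.530,-0.266). I'm descending over hub 1.

Call:
servo_tool(motion=[{"dx": -0.02,"dy": 0.002,"dz": 0.06,"roll": 0,"gripper": 0.4},{"dx": -0.02,"dy": 0.002,"dz": 0.15,"roll": 0,"gripper": 0.4},{"dx": -0.02,"dy": 0.002,"dz": 0.24,"roll": 0,"gripper": 0.4},{"dx": -0.02,"dy": 0.002,"dz": 0.313,"roll": 0,"gripper": 0.4},{"dx": -0.02,"dy": 0.002,"dz": 0.313,"roll": 0,"gripper": 0.4}])

```text
clock: 3.6
ee_pos: [0.5277, -0.2672, 0.0748]
eef_rot: [0.81, 0.586, -0.001, -0.002]
wrist_force: [-1.0, -0.6, -0.1]
width: 0.596
```

Call:
servo_tool(motion=[{"dx": 0,"dy": 0,"dz": 0,"roll": 0,"gripper": 0.5},{"dx": 0,"dy": 0,"dz": 0,"roll": 0,"gripper": 0.6},{"dx": 0,"dy": 0,"dz": 0,"roll": 0,"gripper": 1},{"dx": 0,"dy": 0,"dz": 0,"roll": 0,"gripper": 1},{"dx": 0,"dy": 0,"dz": 0,"roll": 0,"gripper": 1}])

```text
clock: 4.1
ee_pos: [0.5324, -0.2658, 0.0792]
eef_rot: [0.809, 0.587, 0.004, -0.0]
wrist_force: [0.1, 9.8, 7.9]
width: 0.308
```

```bash
cat > o.py <<'E'
from h import *
np.set_printoptions(precision=3,suppress=True)
s=observe()
for k in ['clock','ee_pos','wrist_force','moment','width','joint_efforts']: print(k,s[k])
print('yaw',R.from_quat(s['eef_rot']).as_matrix()[:,:2].T)
E
python3 o.py
```

```text
clock 4.1
ee_pos [ 0.532 -0.266  0.079]
wrist_force [0.108 9.81  7.907]
moment [ 1.939 -0.235 -0.025]
width 0.3077339439034275
joint_efforts [ -5.271 -45.897  23.894  -1.958  -2.602  -0.009]
yaw [[ 0.311  0.951  0.006]
 [ 0.951 -0.311  0.004]]
```

Call:
servo_tool(motion=[{"dx": 0,"dy": 0,"dz": 0,"roll": 0,"gripper": 0.6},{"dx": 0,"dy": 0,"dz": 0,"roll": 0,"gripper": 0.5},{"dx": 0,"dy": 0,"dz": -0.02,"roll": 0,"gripper": 0.5},{"dx": 0,"dy": 0,"dz": -0.02,"roll": 0,"gripper": 0.5},{"dx": 0,"dy": 0,"dz": -0.02,"roll": 0,"gripper": 0.5}])

```text
clock: 4.6
ee_pos: [0.5306, -0.2687, 0.0828]
eef_rot: [0.81, 0.586, 0.0, 0.001]
wrist_force: [0.4, 0.1, 0.0]
width: 0.499
```

```bash
python3 o.py
```

```text
clock 4.6
ee_pos [ 0.531 -0.269  0.083]
wrist_force [0.421 0.122 0.022]
moment [ 0.008 -0.05   0.012]
width 0.4994991140027058
joint_efforts [  0.024 -50.18   24.262   0.011  -0.001  -0.   ]
yaw [[ 0.313  0.95  -0.   ]
 [ 0.95  -0.313  0.001]]
```

Call:
servo_tool(motion=[{"dx": 0.01,"dy": 0,"dz": 0.005,"roll": 0,"gripper": 0.5},{"dx": 0.01,"dy": 0,"dz": 0.005,"roll": 0,"gripper": 0.6},{"dx": 0.01,"dy": 0,"dz": 0.005,"roll": 0,"gripper": 1},{"dx": 0.01,"dy": 0,"dz": 0.005,"roll": 0,"gripper": 1},{"dx": 0.01,"dy": 0,"dz": 0.005,"roll": 0,"gripper": 1}])

```text
clock: 5.1
ee_pos: [0.531, -0.2651, 0.0807]
eef_rot: [0.81, 0.586, -0.0, -0.0]
wrist_force: [-0.3, 1.9, 0.7]
width: 0.303
```

```bash
python3 o.py
```

```text
clock 5.1
ee_pos [ 0.531 -0.265  0.081]
wrist_force [-0.285  1.855  0.745]
moment [ 0.154  0.159 -0.005]
width 0.30281745683723765
joint_efforts [ -0.303 -49.347  24.392  -0.57   -0.087   0.004]
yaw [[ 0.312  0.95   0.   ]
 [ 0.95  -0.312 -0.001]]
```

A clean grip. Turning hub 1.

Call:
servo_tool(motion=[{"dx": 0,"dy": 0,"dz": 0,"roll": 0.09,"gripper": 1},{"dx": 0,"dy": 0,"dz": 0,"roll": 0.18,"gripper": 1},{"dx": 0,"dy": 0,"dz": 0,"roll": 0.27,"gripper": 1},{"dx": 0,"dy": 0,"dz": 0,"roll": 0.36,"gripper": 1},{"dx": 0,"dy": 0,"dz": 0,"roll": 0.45,"gripper": 1}])

```text
clock: 5.6
ee_pos: [0.5305, -0.2658, 0.0807]
eef_rot: [0.964, 0.267, -0.001, 0.0]
wrist_force: [-2.6, -1.0, 1.7]
width: 0.303
```

```bash
python3 o.py
```

```text
clock 5.6
ee_pos [ 0.53  -0.266  0.081]
wrist_force [-2.631 -1.037  1.686]
moment [-0.18   0.536  0.223]
width 0.30263453303398824
joint_efforts [  1.191 -49.164  24.519  -0.759   0.695  -0.936]
yaw [[ 0.857  0.515 -0.002]
 [ 0.515 -0.857 -0.   ]]
```

Call:
servo_tool(motion=[{"dx": 0,"dy": 0,"dz": 0,"roll": 0.09,"gripper": 1},{"dx": 0,"dy": 0,"dz": 0,"roll": 0.18,"gripper": 1},{"dx": 0,"dy": 0,"dz": 0,"roll": 0.27,"gripper": 1},{"dx": 0,"dy": 0,"dz": 0,"roll": 0.36,"gripper": 1},{"dx": 0,"dy": 0,"dz": 0,"roll": 0.45,"gripper": 1}])

```text
clock: 6.1
ee_pos: [0.5296, -0.266, 0.0807]
eef_rot: [0.997, -0.083, -0.002, 0.001]
wrist_force: [-5.0, -1.3, 3.7]
width: 0.301
```

```bash
python3 o.py
```

```text
clock 6.1
ee_pos [ 0.53  -0.266  0.081]
wrist_force [-4.968 -1.341  3.666]
moment [-0.305  0.919  0.218]
width 0.30062055296905743
joint_efforts [  1.987 -48.399  25.035  -1.541   1.168  -0.933]
yaw [[ 0.986 -0.166 -0.003]
 [-0.166 -0.986  0.002]]
```

Call:
servo_tool(motion=[{"dx": 0,"dy": 0,"dz": 0,"roll": 0.07,"gripper": 1},{"dx": 0,"dy": 0,"dz": 0,"roll": 0.11,"gripper": 1},{"dx": 0,"dy": 0,"dz": 0,"roll": 0.11,"gripper": 1},{"dx": 0,"dy": 0,"dz": 0,"roll": 0.11,"gripper": 1}])

```text
clock: 6.5
ee_pos: [0.5294, -0.266, 0.0807]
eef_rot: [0.986, -0.166, -0.002, 0.001]
wrist_force: [-4.9, -1.4, 3.7]
width: 0.306
```

```bash
python3 o.py
```

```text
clock 6.5
ee_pos [ 0.529 -0.266  0.081]
wrist_force [-4.913 -1.412  3.686]
moment [-0.261  0.934  0.179]
width 0.30628087013442973
joint_efforts [  2.039 -48.314  25.101  -1.631   1.178   0.167]
yaw [[ 0.945 -0.328 -0.003]
 [-0.328 -0.945  0.002]]
```

Drag of 0.22 N m on hub 1, turned about 91° clockwise. I'm releasing it, lifting and going to hub 2.

Call:
servo_tool(motion=[{"dx": 0,"dy": 0,"dz": 0,"roll": 0,"gripper": 0.5},{"dx": 0,"dy": 0,"dz": 0,"roll": 0,"gripper": 0.5},{"dx": 0,"dy": 0,"dz": -0.08,"roll": 0,"gripper": 0.5},{"dx": 0,"dy": 0,"dz": -0.2,"roll": 0,"gripper": 0.5},{"dx": 0,"dy": 0,"dz": -0.2,"roll": 0,"gripper": 0.4}])

```text
clock: 7.0
ee_pos: [0.5347, -0.2673, 0.1459]
eef_rot: [0.986, -0.166, 0.005, 0.002]
wrist_force: [1.0, -0.1, 1.2]
width: 0.601
```

Call:
servo_tool(motion=[{"dx": -0.018,"dy": 0.128,"dz": 0,"roll": 0,"gripper": 0.4},{"dx": -0.037,"dy": 0.255,"dz": 0,"roll": 0,"gripper": 0.4},{"dx": -0.037,"dy": 0.255,"dz": 0,"roll": 0,"gripper": 0.4},{"dx": -0.037,"dy": 0.255,"dz": 0,"roll": 0,"gripper": 0.4}])

```text
clock: 7.4
ee_pos: [0.4955, -0.3346, 0.1404]
eef_rot: [0.986, -0.167, 0.0, -0.0]
wrist_force: [-0.4, 0.7, -0.0]
width: 0.596
```

```bash
python3 o.py; python3 m.py 3
```

```text
clock 7.4
ee_pos [ 0.496 -0.335  0.14 ]
wrist_force [-0.426  0.681 -0.02 ]
moment [ 0.023 -0.006  0.006]
width 0.5964762567906791
joint_efforts [ -1.187 -49.553  25.811  -0.102  -0.092  -0.014]
yaw [[ 0.944 -0.329  0.   ]
 [-0.329 -0.944 -0.001]]
[ 0.4955 -0.3346  0.1404] 7.4 [-0.7003  0.4741 -0.0596  1.0372  0.0008  1.2057]
hub_1 0.96 [263.5 215.6] [ 0.5001 -0.3305  0.084 ]
hub_1 0.68 [246.1 326.5] [ 0.4639 -0.401   0.084 ]
hub_1 0.58 [273.  88.] [ 0.5281 -0.2638  0.084 ]
tab_1 0.92 [138.3 282.9] [ 0.3915 -0.361   0.054 ]
tab_1 0.8 [132.9 188.7] [ 0.4192 -0.2934  0.054 ]
tab_1 0.68 [138.5  72.8] [ 0.4536 -0.2258  0.054 ]
```

View pics/w3.png

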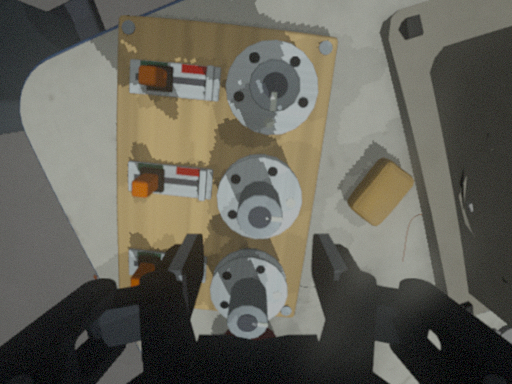

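In this view hub 2's top is at (261,215) and hub 1's is clear of the fingers. I'm descending onto hub 2.

Call:
servo_tool(motion=[{"dx": 0.003,"dy": -0.01,"dz": 0.08,"roll": 0,"gripper": 0.4},{"dx": 0.003,"dy": -0.01,"dz": 0.15,"roll": 0,"gripper": 0.4},{"dx": 0.003,"dy": -0.01,"dz": 0.198,"roll": 0,"gripper": 0.4},{"dx": 0.003,"dy": -0.01,"dz": 0.198,"roll": 0,"gripper": 0.5},{"dx": 0.003,"dy": -0.01,"dz": 0.198,"roll": 0,"gripper": 0.6}])

```text
clock: 8.05
ee_pos: [0.4979, -0.3307, 0.0815]
eef_rot: [0.986, -0.165, -0.0, -0.0]
wrist_force: [-0.3, -0.9, 0.7]
width: 0.402
```

Call:
servo_tool(motion=[{"dx": 0,"dy": 0,"dz": 0,"roll": 0,"gripper": 1},{"dx": 0,"dy": 0,"dz": 0,"roll": 0,"gripper": 1},{"dx": 0,"dy": 0,"dz": 0,"roll": 0,"gripper": 1}])

```text
clock: 8.35
ee_pos: [0.498, -0.3312, 0.0824]
eef_rot: [0.986, -0.166, 0.001, -0.0]
wrist_force: [-0.6, 2.3, 5.3]
width: 0.304
```

```bash
python3 o.py
```

```text
clock 8.35
ee_pos [ 0.498 -0.331  0.082]
wrist_force [-0.592  2.292  5.341]
moment [0.604 0.305 0.027]
width 0.30416290574155996
joint_efforts [ -1.168 -47.627  24.384  -1.503  -0.492  -0.001]
yaw [[ 0.945 -0.327  0.001]
 [-0.327 -0.945 -0.001]]
```

Call:
servo_tool(motion=[{"dx": 0,"dy": 0,"dz": 0,"roll": -0.09,"gripper": 1},{"dx": 0,"dy": 0,"dz": 0,"roll": -0.18,"gripper": 1},{"dx": 0,"dy": 0,"dz": 0,"roll": -0.27,"gripper": 1},{"dx": 0,"dy": 0,"dz": 0,"roll": -0.36,"gripper": 1},{"dx": 0,"dy": 0,"dz": 0,"roll": -0.45,"gripper": 1}])

```text
clock: 8.85
ee_pos: [0.4972, -0.3313, 0.0824]
eef_rot: [0.982, 0.188, -0.0, -0.0]
wrist_force: [-4.0, 3.5, 7.2]
width: 0.303
```

```bash
python3 o.py
```

```text
clock 8.85
ee_pos [ 0.497 -0.331  0.082]
wrist_force [-4.033  3.53   7.202]
moment [ 0.686  0.757 -0.006]
width 0.30289603369921
joint_efforts [ -0.249 -46.754  24.862  -2.327  -0.039   1.152]
yaw [[ 0.929  0.37  -0.   ]
 [ 0.37  -0.929 -0.   ]]
```

Call:
servo_tool(motion=[{"dx": 0,"dy": 0,"dz": 0,"roll": -0.09,"gripper": 1},{"dx": 0,"dy": 0,"dz": 0,"roll": -0.18,"gripper": 1},{"dx": 0,"dy": 0,"dz": 0,"roll": -0.27,"gripper": 1},{"dx": 0,"dy": 0,"dz": 0,"roll": -0.36,"gripper": 1},{"dx": 0,"dy": 0,"dz": 0,"roll": -0.45,"gripper": 1}])

```text
clock: 9.35
ee_pos: [0.4965, -0.3318, 0.0824]
eef_rot: [0.856, 0.516, -0.001, -0.0]
wrist_force: [-6.0, 2.5, 7.5]
width: 0.301
```

```bash
python3 o.py
```

```text
clock 9.35
ee_pos [ 0.497 -0.332  0.082]
wrist_force [-6.002  2.515  7.54 ]
moment [ 0.498  1.079 -0.037]
width 0.3014448245127197
joint_efforts [  1.173 -46.679  24.918  -2.459   0.596   1.154]
yaw [[ 0.467  0.884 -0.002]
 [ 0.884 -0.467 -0.001]]
```

Call:
servo_tool(motion=[{"dx": 0,"dy": 0,"dz": 0,"roll": -0.07,"gripper": 1},{"dx": 0,"dy": 0,"dz": 0,"roll": -0.11,"gripper": 1},{"dx": 0,"dy": 0,"dz": 0,"roll": -0.11,"gripper": 1},{"dx": 0,"dy": 0,"dz": 0,"roll": -0.11,"gripper": 1}])

```text
clock: 9.75
ee_pos: [0.4964, -0.3319, 0.0824]
eef_rot: [0.81, 0.586, -0.001, -0.0]
wrist_force: [-7.0, 1.5, 7.8]
width: 0.306
```

```bash
python3 o.py
```

```text
clock 9.75
ee_pos [ 0.496 -0.332  0.082]
wrist_force [-7.008  1.509  7.793]
moment [ 0.435  1.112 -0.022]
width 0.3063397806509384
joint_efforts [  1.298 -46.72   24.892  -2.438   0.655  -0.006]
yaw [[ 0.313  0.95  -0.002]
 [ 0.95  -0.313 -0.001]]
```

Hub 2 is free: 0.03 N m or less over about 91°. On to hub 3.

Call:
servo_tool(motion=[{"dx": 0,"dy": 0,"dz": 0,"roll": 0,"gripper": 0.5},{"dx": 0,"dy": 0,"dz": 0,"roll": 0,"gripper": 0.5},{"dx": 0,"dy": 0,"dz": -0.08,"roll": 0,"gripper": 0.5},{"dx": 0,"dy": 0,"dz": -0.2,"roll": 0,"gripper": 0.5},{"dx": 0,"dy": 0,"dz": -0.2,"roll": 0,"gripper": 0.4}])

```text
clock: 10.25
ee_pos: [0.5008, -0.3341, 0.1466]
eef_rot: [0.81, 0.586, 0.001, 0.005]
wrist_force: [1.2, -0.7, 0.2]
width: 0.594
```

Call:
servo_tool(motion=[{"dx": -0.128,"dy": -0.019,"dz": 0,"roll": 0,"gripper": 0.4},{"dx": -0.255,"dy": -0.039,"dz": 0,"roll": 0,"gripper": 0.4},{"dx": -0.255,"dy": -0.039,"dz": 0,"roll": 0,"gripper": 0.4},{"dx": -0.255,"dy": -0.039,"dz": 0,"roll": 0,"gripper": 0.4}])

```text
clock: 10.65
ee_pos: [0.4624, -0.4012, 0.1409]
eef_rot: [0.811, 0.586, 0.0, 0.0]
wrist_force: [-0.9, 0.2, 0.3]
width: 0.603
```

```bash
python3 m.py 4
```

```text
[ 0.4624 -0.4012  0.1409] 10.65 [-0.8186  0.5011 -0.014   1.0556  0.0006 -0.4991]
hub_1 0.71 [383.  237.6] [ 0.497  -0.3293  0.084 ]
hub_1 0.7 [491.8 249. ] [ 0.5293 -0.261   0.084 ]
hub_1 0.64 [261.4 225. ] [ 0.4656 -0.3976  0.084 ]
tab_1 0.94 [392.7  96.2] [ 0.42   -0.2938  0.054 ]
tab_1 0.86 [278.7  79.5] [ 0.3885 -0.3606  0.054 ]
tab_1 0.84 [497.1 111.6] [ 0.4504 -0.2253  0.054 ]
tab_1 0.15 [352.5 162.2] [ 0.4536 -0.3293  0.054 ]
```

Call:
servo_tool(motion=[{"dx": 0.007,"dy": 0.002,"dz": 0.08,"roll": 0,"gripper": 0.4},{"dx": 0.007,"dy": 0.002,"dz": 0.15,"roll": 0,"gripper": 0.4},{"dx": 0.007,"dy": 0.002,"dz": 0.195,"roll": 0,"gripper": 0.4},{"dx": 0.007,"dy": 0.002,"dz": 0.195,"roll": 0,"gripper": 0.5},{"dx": 0.007,"dy": 0.002,"dz": 0.195,"roll": 0,"gripper": 0.6}])

```text
clock: 11.3
ee_pos: [0.4641, -0.3983, 0.0831]
eef_rot: [0.81, 0.587, 0.0, -0.0]
wrist_force: [0.8, 0.6, -0.0]
width: 0.403
```

Call:
servo_tool(motion=[{"dx": 0,"dy": 0,"dz": 0,"roll": 0,"gripper": 1},{"dx": 0,"dy": 0,"dz": 0,"roll": 0,"gripper": 1},{"dx": 0,"dy": 0,"dz": 0,"roll": 0,"gripper": 1}])

```text
clock: 11.6
ee_pos: [0.4641, -0.3997, 0.0841]
eef_rot: [0.81, 0.586, -0.0, 0.001]
wrist_force: [-1.1, -0.9, 3.7]
width: 0.299
```

```bash
python3 o.py
```

```text
clock 11.6
ee_pos [ 0.464 -0.4    0.084]
wrist_force [-1.116 -0.869  3.653]
moment [-0.218  0.291  0.065]
width 0.29926315042940843
joint_efforts [  1.37  -49.571  23.485  -0.218   0.603  -0.001]
yaw [[ 0.313  0.95  -0.002]
 [ 0.95  -0.313  0.002]]
```

Call:
servo_tool(motion=[{"dx": 0,"dy": 0,"dz": 0,"roll": 0.09,"gripper": 1},{"dx": 0,"dy": 0,"dz": 0,"roll": 0.18,"gripper": 1},{"dx": 0,"dy": 0,"dz": 0,"roll": 0.27,"gripper": 1},{"dx": 0,"dy": 0,"dz": 0,"roll": 0.36,"gripper": 1},{"dx": 0,"dy": 0,"dz": 0,"roll": 0.45,"gripper": 1}])

```text
clock: 12.1
ee_pos: [0.4646, -0.399, 0.0841]
eef_rot: [0.964, 0.267, 0.001, 0.001]
wrist_force: [0.3, 0.5, 4.4]
width: 0.302
```

```bash
python3 o.py
```

```text
clock 12.1
ee_pos [ 0.465 -0.399  0.084]
wrist_force [0.325 0.517 4.378]
moment [ 0.121  0.067 -0.046]
width 0.30244785515264455
joint_efforts [ -0.239 -49.432  23.464  -0.258  -0.084  -1.15 ]
yaw [[ 0.857  0.515  0.002]
 [ 0.514 -0.857  0.002]]
```

Call:
servo_tool(motion=[{"dx": 0,"dy": 0,"dz": 0,"roll": 0.09,"gripper": 1},{"dx": 0,"dy": 0,"dz": 0,"roll": 0.18,"gripper": 1},{"dx": 0,"dy": 0,"dz": 0,"roll": 0.27,"gripper": 1},{"dx": 0,"dy": 0,"dz": 0,"roll": 0.36,"gripper": 1},{"dx": 0,"dy": 0,"dz": 0,"roll": 0.45,"gripper": 1}])

```text
clock: 12.6
ee_pos: [0.4655, -0.3989, 0.0841]
eef_rot: [0.997, -0.083, 0.002, 0.0]
wrist_force: [2.5, 0.9, 3.3]
width: 0.305
```

```bash
python3 o.py
```

```text
clock 12.6
ee_pos [ 0.465 -0.399  0.084]
wrist_force [2.516 0.919 3.276]
moment [ 0.1   -0.365  0.042]
width 0.3046163202151605
joint_efforts [ -1.255 -49.989  23.076   0.328  -0.586  -1.147]
yaw [[ 0.986 -0.165  0.004]
 [-0.165 -0.986 -0.   ]]
```

Call:
servo_tool(motion=[{"dx": 0,"dy": 0,"dz": 0,"roll": 0.07,"gripper": 1},{"dx": 0,"dy": 0,"dz": 0,"roll": 0.11,"gripper": 1},{"dx": 0,"dy": 0,"dz": 0,"roll": 0.11,"gripper": 1},{"dx": 0,"dy": 0,"dz": 0,"roll": 0.11,"gripper": 1}])

```text
clock: 13.0
ee_pos: [0.4656, -0.399, 0.0841]
eef_rot: [0.986, -0.165, 0.002, -0.0]
wrist_force: [4.1, 1.7, 5.9]
width: 0.301
```

```bash
python3 o.py
```

```text
clock 13.0
ee_pos [ 0.466 -0.399  0.084]
wrist_force [4.123 1.673 5.891]
moment [ 0.273 -0.844  0.03 ]
width 0.30086390521151163
joint_efforts [ -2.593 -48.305  21.659   0.734  -1.307   0.021]
yaw [[ 0.946 -0.325  0.004]
 [-0.325 -0.946 -0.001]]
```

Hub 3 is free too (0.05 N m or less), so the bad bearing is at place 1, on the left. I'm releasing hub 3, lifting, and moving in front of tab 1 with the jaws turned along the rack's y.

Call:
servo_tool(motion=[{"dx": 0,"dy": 0,"dz": 0,"roll": 0,"gripper": 0.5},{"dx": 0,"dy": 0,"dz": 0,"roll": 0,"gripper": 0.5},{"dx": 0,"dy": 0,"dz": -0.08,"roll": 0,"gripper": 0.5},{"dx": 0,"dy": 0,"dz": -0.22,"roll": 0,"gripper": 0.5},{"dx": 0,"dy": 0,"dz": -0.22,"roll": 0,"gripper": 0.5}])

```text
clock: 13.5
ee_pos: [0.4653, -0.4012, 0.154]
eef_rot: [0.986, -0.166, 0.003, 0.003]
wrist_force: [1.3, -1.4, 0.8]
width: 0.496
```

Call:
servo_tool(motion=[{"dx": -0.064,"dy": -0.108,"dz": 0,"roll": -0.09,"gripper": 0.7},{"dx": -0.128,"dy": -0.216,"dz": 0,"roll": -0.18,"gripper": 1},{"dx": -0.192,"dy": -0.325,"dz": 0,"roll": -0.27,"gripper": 1},{"dx": -0.256,"dy": -0.433,"dz": 0,"roll": -0.36,"gripper": 1},{"dx": -0.32,"dy": -0.541,"dz": 0,"roll": -0.45,"gripper": 1}])

```text
clock: 14.0
ee_pos: [0.4247, -0.2125, 0.148]
eef_rot: [0.982, 0.188, -0.001, -0.0]
wrist_force: [1.0, 0.8, -1.0]
width: -0.002
```

Call:
servo_tool(motion=[{"dx": 0,"dy": 0,"dz": 0,"roll": -0.095,"gripper": 1},{"dx": 0,"dy": 0,"dz": 0,"roll": -0.19,"gripper": 1},{"dx": 0,"dy": 0,"dz": 0,"roll": -0.285,"gripper": 1},{"dx": 0,"dy": 0,"dz": 0,"roll": -0.38,"gripper": 1},{"dx": 0,"dy": 0,"dz": 0,"roll": -0.476,"gripper": 1}])

```text
clock: 14.5
ee_pos: [0.4252, -0.2137, 0.1481]
eef_rot: [0.846, 0.534, -0.001, -0.001]
wrist_force: [-0.3, -0.2, -0.4]
width: 0.002
```

```bash
python3 m.py 5; python3 o.py
```

```text
[ 0.4252 -0.2137  0.1481] 14.5 [-0.5987  0.2408 -0.3838  0.9481 -0.0008 -0.1544]
hub_1 0.4 [154.1 241.8] [ 0.4114 -0.2797  0.084 ]
tab_1 0.93 [258.1 242.7] [ 0.4531 -0.2262  0.054 ]
tab_1 0.85 [ 58.4 242.4] [ 0.3875 -0.3637  0.054 ]
tab_1 0.63 [152.7 241.7] [ 0.4185 -0.2961  0.054 ]
clock 14.65
ee_pos [ 0.425 -0.214  0.148]
wrist_force [-0.603  0.55   0.743]
moment [ 0.051 -0.033  0.013]
width 0.0018258269029026947
joint_efforts [  0.019 -37.174  24.635   0.009  -0.005  -0.196]
yaw [[ 0.438  0.899 -0.   ]
 [ 0.899 -0.438 -0.002]]
```

View pics/w5.png

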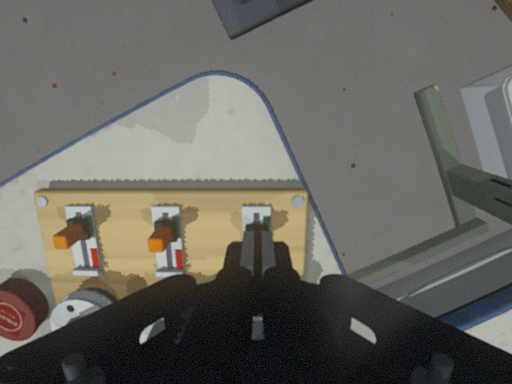

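The fingers are shut and lined up with track 1's front end at about (257,212), with the rack edge level in view. I'm descending in front of tab 1.

Call:
servo_tool(motion=[{"dx": 0,"dy": 0,"dz": 0.08,"roll": 0,"gripper": 1},{"dx": 0,"dy": 0,"dz": 0.16,"roll": 0,"gripper": 1},{"dx": 0,"dy": 0,"dz": 0.24,"roll": 0,"gripper": 1},{"dx": 0,"dy": 0,"dz": 0.3,"roll": 0,"gripper": 1},{"dx": 0,"dy": 0,"dz": 0.3,"roll": 0,"gripper": 1}])

```text
clock: 15.15
ee_pos: [0.4237, -0.2125, 0.0564]
eef_rot: [0.848, 0.53, -0.001, -0.003]
wrist_force: [-0.4, 1.3, 0.2]
width: -0.003
```

```bash
python3 o.py; python3 - <<'E'
from h import *
a=optics.camera('side')[170:270,180:330]
cv2.imwrite('pics/s6.png',cv2.resize(a,None,fx=5,fy=5,interpolation=cv2.INTER_CUBIC))
E
```

```text
clock 15.15
ee_pos [ 0.424 -0.213  0.056]
wrist_force [-0.41   1.277  0.219]
moment [-0.009  0.023 -0.016]
width -0.0029761639268837447
joint_efforts [ -0.126 -38.243  21.694  -0.856  -0.002   0.008]
yaw [[ 0.438  0.899  0.001]
 [ 0.899 -0.438 -0.006]]
```

View pics/s6.png

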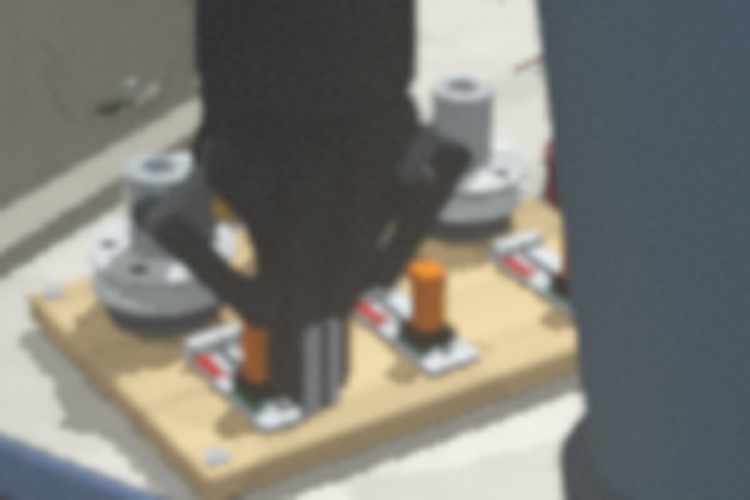

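The finger stands just in front of tab 1's post with a gap, and the other two tabs are clear. I'm pushing slowly along the rack's +x.

Call:
servo_tool(motion=[{"dx": 0,"dy": 0.01,"dz": 0,"roll": 0,"gripper": 1},{"dx": 0,"dy": 0.02,"dz": 0,"roll": 0,"gripper": 1},{"dx": 0,"dy": 0.03,"dz": 0,"roll": 0,"gripper": 1},{"dx": 0,"dy": 0.04,"dz": 0,"roll": 0,"gripper": 1},{"dx": 0,"dy": 0.05,"dz": 0,"roll": 0,"gripper": 1}])

```text
clock: 15.7
ee_pos: [0.4403, -0.2208, 0.0593]
eef_rot: [0.847, 0.531, 0.0, 0.0]
wrist_force: [0.0, -0.4, 0.9]
width: 0.004
```

Call:
servo_tool(motion=[{"dx": 0,"dy": 0.007,"dz": 0,"roll": 0,"gripper": 1},{"dx": 0,"dy": 0.014,"dz": 0,"roll": 0,"gripper": 1},{"dx": 0,"dy": 0.021,"dz": 0,"roll": 0,"gripper": 1},{"dx": 0,"dy": 0.028,"dz": 0,"roll": 0,"gripper": 1},{"dx": 0,"dy": 0.033,"dz": 0,"roll": 0,"gripper": 1}])

```text
clock: 16.2
ee_pos: [0.4482, -0.2245, 0.0586]
eef_rot: [0.847, 0.531, -0.0, -0.001]
wrist_force: [-2.3, 1.2, -0.5]
width: -0.0
```

```bash
python3 o.py
```

```text
clock 16.2
ee_pos [ 0.448 -0.224  0.059]
wrist_force [-2.298  1.216 -0.459]
moment [ 0.184  0.374 -0.027]
width -0.00010465969279831744
joint_efforts [ -0.069 -41.413  22.853  -0.897   0.049   0.003]
yaw [[ 0.435  0.9    0.   ]
 [ 0.9   -0.435 -0.001]]
```

Call:
servo_tool(motion=[{"dx": 0,"dy": 0.007,"dz": 0,"roll": 0,"gripper": 1},{"dx": 0,"dy": 0.014,"dz": 0,"roll": 0,"gripper": 1},{"dx": 0,"dy": 0.021,"dz": 0,"roll": 0,"gripper": 1},{"dx": 0,"dy": 0.028,"dz": 0,"roll": 0,"gripper": 1},{"dx": 0,"dy": 0.033,"dz": 0,"roll": 0,"gripper": 1}])

```text
clock: 16.7
ee_pos: [0.4576, -0.2289, 0.0587]
eef_rot: [0.847, 0.531, 0.0, -0.0]
wrist_force: [-2.2, 1.5, -1.7]
width: 0.003
```

Call:
servo_tool(motion=[{"dx": 0,"dy": 0.004,"dz": 0,"roll": 0,"gripper": 1},{"dx": 0,"dy": 0.008,"dz": 0,"roll": 0,"gripper": 1},{"dx": 0,"dy": 0.012,"dz": 0,"roll": 0,"gripper": 1},{"dx": 0,"dy": 0.016,"dz": 0,"roll": 0,"gripper": 1},{"dx": 0,"dy": 0.016,"dz": 0,"roll": 0,"gripper": 1}])

```text
clock: 17.2
ee_pos: [0.462, -0.2313, 0.0589]
eef_rot: [0.847, 0.531, 0.0, 0.0]
wrist_force: [-1.6, 2.4, -1.8]
width: 0.005
```

Call:
servo_tool(motion=[{"dx": 0,"dy": 0.003,"dz": 0,"roll": 0,"gripper": 1},{"dx": 0,"dy": 0.006,"dz": 0,"roll": 0,"gripper": 1},{"dx": 0,"dy": 0.008,"dz": 0,"roll": 0,"gripper": 1},{"dx": 0,"dy": 0.008,"dz": 0,"roll": 0,"gripper": 1}])

```text
clock: 17.6
ee_pos: [0.4641, -0.2323, 0.0589]
eef_rot: [0.847, 0.531, 0.0, 0.0]
wrist_force: [-0.5, 1.7, -0.9]
width: -0.001
```

Call:
servo_tool(motion=[{"dx": 0,"dy": 0.003,"dz": 0,"roll": 0,"gripper": 1},{"dx": 0,"dy": 0.006,"dz": 0,"roll": 0,"gripper": 1},{"dx": 0,"dy": 0.008,"dz": 0,"roll": 0,"gripper": 1},{"dx": 0,"dy": 0.008,"dz": 0,"roll": 0,"gripper": 1}])

```text
clock: 18.0
ee_pos: [0.4661, -0.2332, 0.0589]
eef_rot: [0.847, 0.531, -0.0, -0.0]
wrist_force: [-1.9, 1.7, -1.0]
width: 0.004
```

Call:
servo_tool(motion=[{"dx": 0,"dy": 0.003,"dz": 0,"roll": 0,"gripper": 1},{"dx": 0,"dy": 0.006,"dz": 0,"roll": 0,"gripper": 1},{"dx": 0,"dy": 0.007,"dz": 0,"roll": 0,"gripper": 1},{"dx": 0,"dy": 0.007,"dz": 0,"roll": 0,"gripper": 1}])

```text
clock: 18.4
ee_pos: [0.4673, -0.2338, 0.0588]
eef_rot: [0.847, 0.531, -0.0, -0.001]
wrist_force: [-4.8, 3.0, 2.5]
width: -0.001
```

Call:
servo_tool(motion=[{"dx": 0,"dy": 0.002,"dz": 0,"roll": 0,"gripper": 1},{"dx": 0,"dy": 0.004,"dz": 0,"roll": 0,"gripper": 1},{"dx": 0,"dy": 0.004,"dz": 0,"roll": 0,"gripper": 1}])

```text
clock: 18.7
ee_pos: [0.4679, -0.234, 0.0588]
eef_rot: [0.847, 0.531, -0.001, -0.001]
wrist_force: [-6.8, 3.7, 4.5]
width: -0.0
```

```bash
python3 o.py
```

```text
clock 18.7
ee_pos [ 0.468 -0.234  0.059]
wrist_force [-6.802  3.654  4.487]
moment [0.638 1.152 0.026]
width -9.086376033552361e-05
joint_efforts [ -0.202 -42.435  25.31   -3.008   0.138   0.011]
yaw [[ 0.436  0.9   -0.   ]
 [ 0.9   -0.436 -0.003]]
```

The force climbs to about 8 N, with a stiffness of roughly 3 N/mm, so the foot is on its stop. I'm backing off gently and lifting.

Call:
servo_tool(motion=[{"dx": 0,"dy": -0.01,"dz": 0,"roll": 0,"gripper": 1},{"dx": 0,"dy": -0.03,"dz": 0,"roll": 0,"gripper": 1},{"dx": 0,"dy": -0.07,"dz": 0,"roll": 0,"gripper": 1},{"dx": 0,"dy": -0.12,"dz": 0,"roll": 0,"gripper": 1},{"dx": 0,"dy": -0.12,"dz": 0,"roll": 0,"gripper": 1}])

```text
clock: 19.2
ee_pos: [0.4361, -0.2187, 0.0591]
eef_rot: [0.847, 0.531, 0.0, 0.0]
wrist_force: [0.5, -0.1, -0.6]
width: -0.001
```

Call:
servo_tool(motion=[{"dx": 0,"dy": 0,"dz": -0.1,"roll": 0,"gripper": 1},{"dx": 0,"dy": 0,"dz": -0.25,"roll": 0,"gripper": 1},{"dx": 0,"dy": -0.1,"dz": -0.35,"roll": 0,"gripper": 1},{"dx": 0,"dy": -0.17,"dz": -0.35,"roll": 0,"gripper": 1},{"dx": 0,"dy": -0.17,"dz": -0.35,"roll": 0,"gripper": 1}])

```text
clock: 19.7
ee_pos: [0.3907, -0.1969, 0.1654]
eef_rot: [0.847, 0.531, 0.001, 0.001]
wrist_force: [-0.4, -0.4, 0.0]
width: -0.002
```

```bash
python3 m.py 7; python3 - <<'E'
from h import *
a=optics.camera('side')[170:270,180:330]; b=cv2.imread('pics/w7.png')[180:330,180:405]
cv2.imwrite('pics/c7.png',np.vstack([cv2.resize(a,(450,300),interpolation=cv2.INTER_CUBIC),cv2.resize(b,(450,300),interpolation=cv2.INTER_CUBIC)]))
E
```

```text
[ 0.3907 -0.1969  0.1654] 19.7 [-0.612   0.1492 -0.4517  0.9668  0.0001 -0.1612]
tab_1 0.87 [ 78.5 273.2] [ 0.3874 -0.3616  0.054 ]
tab_1 0.61 [162.1 276. ] [ 0.4195 -0.2974  0.054 ]
```

View pics/c7.png

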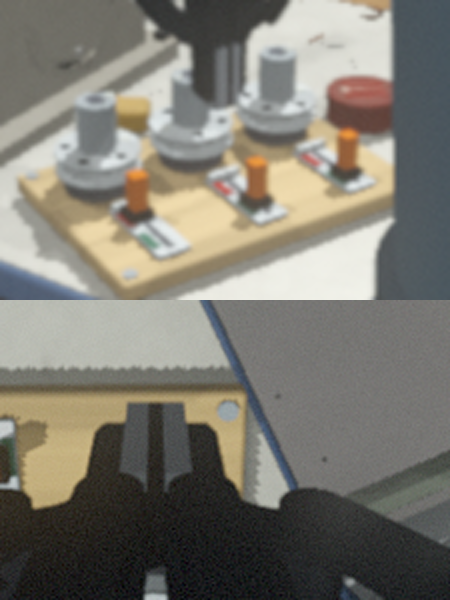

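View pics/w7.png

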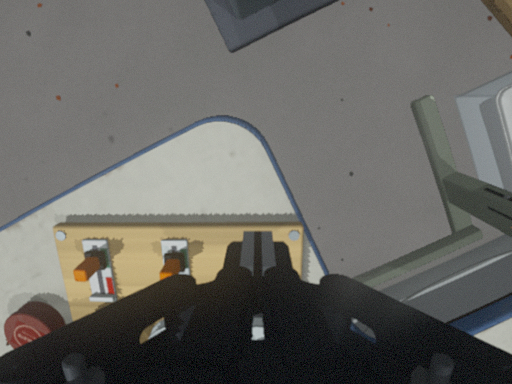

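The side crop (top half) shows tab 1 upright at the red end with the green uncovered. The other two tabs, the tin and the wax are where they were. I'm opening the gripper, checking tab 1's position numerically and handing in.

Call:
servo_tool(motion=[{"dx": 0,"dy": 0,"dz": -0.1,"roll": 0,"gripper": 0.5},{"dx": 0,"dy": 0,"dz": -0.2,"roll": 0,"gripper": 0},{"dx": 0,"dy": 0,"dz": -0.2,"roll": 0,"gripper": 0},{"dx": 0,"dy": 0,"dz": -0.2,"roll": 0,"gripper": 0},{"dx": 0,"dy": 0,"dz": -0.2,"roll": 0,"gripper": 0}])

```text
clock: 20.4
ee_pos: [0.3907, -0.1967, 0.2226]
eef_rot: [0.847, 0.531, -0.0, -0.001]
wrist_force: [0.6, 0.2, -0.3]
width: 0.85
```

```bash
python3 - <<'E'
from h import *
old=cv2.imread('pics/side0.png'); new=optics.camera('side')
M=np.array([[.902,-.432],[.432,.902]])
for n,im in (('before',old),('after',new)):
    h=cv2.cvtColor(im,cv2.COLOR_BGR2HSV)
    m=cv2.inRange(h,(5,150,90),(18,255,255)); m[:205]=0; m[:,:215]=0; m[:,315:]=0; m[260:]=0
    k,_,st,_=cv2.connectedComponentsWithStats(m)
    for s in st[1:]:
        if s[4]>25:
            uv=(s[0]+s[2]/2-.5, s[1]+2); print(n,uv,s[4],(M@(at('side',uv,.054)[:2]-[.529,-.266])*1000).round(1))
s=observe(); print(s['clock'],s['width'],s['wrist_force'],s['ee_pos'])
E
```

```text
before (np.float64(231.5), np.int32(234)) 60 [-82.9   2.5]
after (np.float64(225.5), np.int32(229)) 56 [-60.7   2.9]
20.45 0.922882593779132 [ 0.06830973 -0.16041413 -0.76512106] [ 0.39043168 -0.19650205  0.22249894]
```

```bash
python3 -c "
from bench import job_done; print(job_done())"
```

```text
the job is handed in; nothing more can be done
None
```

The bad bearing is at the left place (hub_1). I slid tab 1 against its stop and handed the job in at about 20.5 s; no verdict was reported.

- **Feeling the pulleys:** I turned each hub about 91°, one way only. The wrist moment was about 0.22 N m at hub_1, at most about 0.04 at hub_2 and at most about 0.05 at hub_3. The last two include some grip offset.
- **Hub_1 grip:** the first grip on hub_1 was slightly off centre and pushed sideways with about 10 N. I opened, re-centred and gripped again before turning.
- **Sliding tab 1:** resistance was about 2–3 N while the tab slid. It then rose to about 8 N at roughly 2.6 N/mm, which matches the post flexing against the stop and is well under the 17 N at which it snaps. I backed off and lifted clear.
- **Last checks:**
  - The side picture shows the post upright at the red end, about 22 mm from where it started. That matches the stop if it started near 8 mm, which I could not measure exactly; the picture is good to about 1.5 mm.
  - That picture shows the other two tabs, the tin and the wax where they were. The final position check picked out only tab 1, so the other two tabs were compared by eye. The bobbin was not checked separately.
  - At hand-in the gripper was opening (about 92%), 0.22 m above the table, and touching nothing.

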